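# Shear machine into fast feed

## Robot

A 6-joint arm with a two-finger parallel gripper is mounted at the origin on the work surface. World frame = base frame: x ahead of the robot, y to its left, z up, the work surface at z = 0. Lengths are in mm, angles in degrees, forces in N, time in s.
With the tool pointing down it reaches from about 300 to 850 mm from the base axis. Payload 4.2 kg.
Tool frame: the origin (TCP) lies midway between the tips of the shut fingers; the grasp point (between the pads) lies env.hold_point_z behind it (env.hold_point_z is the distance from the TCP to the grasp point, in mm); z points along the fingers, y is the line along which they close (so a half turn about z gives the same grasp; the last joint's range is limited). The gripper opens to 91 mm and grips with 3 to 60 N. Pads are 32 mm wide; open, the fingers measure 118 mm over their backs; the gripper's body (76 mm by 178 mm) begins 60 mm behind the grasp point.
Start: joints at [-1.146, 18.312, 89.639, -0, 72.044, -1.146], TCP at [575.016, 0, 213.976] pointing down, gripper open.
Joint ranges: [-177.97, 177.97], [-48.28, 115.42], [12.27, 149.76], [-77.06, 257.06], [2.81, 150.46], [-146.56, 146.56]. Speed limits (degrees/s): [147.25, 147.25, 180, 180, 180, 180].

## Interface

Orientations are given as [roll, pitch, yaw] about the fixed x, y, z axes, in that order (R = Rz(yaw) Ry(pitch) Rx(roll)).
In Python, from workcell import env, viewer, spotter gives the robot as it stands.
- The arm moves only by the tool apply_moves, never from a script. Its arguments are lists of equal length, an entry for each row: "delta_pos": the shift along the world's x, y, z normalised to -1 to 1, where 1 is 120 mm, a list of three; "rot": the turn, a rotation vector about the world's x, y, z normalised to -1 to 1, where 1 is 1.5 rad, a list of three; "hand": the opening, from 0 (shut) to 1 (fully open). A call has 1 to 10 rows; each row is the pose to reach, as a shift and turn from the pose commanded when the call began; what a row does not reach only later rows make up. A row lasts 1/12 s, in which the tool goes at most 41.7 mm and 7.16 degrees, less where a joint would pass 70% of its speed; a pose out of reach is approached as far as the arm can. A call with a number of a shift or a turn outside -1 to 1 is refused whole. A call with a gripper value outside its range is refused whole. The fingers move at their own pace and stop on an object; "newtons" is the grip in N (left out, the last holds). Time passes only in rows, so rows that repeat a pose let the fingers close. It gives the time, the measured TCP pose, the force, the opening and the grip force at its end, in the units of the state.
- env.state(): the state, without advancing time (a new reading comes with each control period).
- viewer.grab_frame(name): name is "scene" or "side" or "wrist"; returns a dict with "pixels" (400x640x3 uint8, red, green, blue), "camera_matrix" (3x3 intrinsics, pixels), "R" (3x3) and "t" (3): a world point X has camera coordinates R X + t; the wrist camera has in their place "mount" (4x4, takes a point from camera to tool coordinates, whose origin is the TCP and whose axes are the flange's). Camera axes: x right, y down, z forward; pixel columns grow to the right and rows downward; lengths in mm; the calibration is good to about 2 mm. A picture is of the moment at which its call begins: read the wrist's pose just before it. There is no depth.
- env.job_done(): hands the job in; it is judged then, once.
Trained networks look in a picture, given as the dict that the camera call returned (one of the last four; its "shot" number tells which), for a name from the list of things; names that differ only in an ending like _2 or _b are one class to them, and where a whole thing is asked for, a point or a joint stands for the part that bears it (a point fixed in the world has none). Each returns a list of dicts, best first, with "score" (0 to 1); they miss things now and then, are a little off and sometimes report something else, mostly with a low value. They report only what shows in the picture. A call takes as long as a camera call.
- spotter.trace(picture, query): "mask" (400x640 bool, what is visible of it) and "box" ([centre column, centre row, width, height] in pixels, round what is visible of it).
- spotter.landmark_of(picture, query): "position" ([column, row] in pixels: a listed point, or the origin of a listed thing).
The state is a dict: "time_s": time; "qpos": joint angles; "qvel": joint speeds; "effort": joint torques, N m; "ee_pos": TCP position; "ee_rot": TCP orientation; "force": force on the tool from outside, world axes, zero at the start; "torque": the same for the moment, N m; "gripper_width": finger opening in mm; "gripper_force": force on a finger pad.
Only numpy, scipy, OpenCV 4.12 (cv2) and the standard library are available. Lean on these libraries where they do the work, as an engineer would, in place of code of your own. Each camera call takes 0.05 s, during which the arm holds its last target. There are 200 camera calls.

## Task

Start the bench shear machine in fast feed. With the outside of the fingers, push the selector lever on top of its drive unit out of the rest notch, past the first (slow) notch and fully home into the far notch at the second stop; only then press the small flat-topped start button on the push-button box all the way down and let it come up again. Do not press the big mushroom stop button, do not pinch the lever's handle or pick anything up, and leave the box and everything around it where it stands.

Things in the scene. Friction and masses are not known exactly. Their poses are not given: they have to be found in the camera images.
- selector (a joint): lever angle, rad, about a vertical pivot, + is counter-clockwise from above. Notches: 0 rest (starts within 0.08), 0.45 first (slow), 0.95 far notch at the second stop. A sprung detent pulls it into the nearest notch; crests at 0.20 and 0.70. It takes about 6 N (up to 8) sideways at the handle to cross a crest; then it snaps into the next notch by itself
- drive_pivot (a point): on the lever's pivot axis, level with the drive unit's top, 85 mm above the table; axes as the unit's: x away from the robot, y left, z up. The handle's axis lies 100 mm from the pivot in direction (-cos a, -sin a), a = joint value - 0.475: at rest near the robot and left (+y), pushed to the right (-y). The closed hand has free room on its left side
- drive: drive unit, fixed: grey box 240 (x) x 220 (y) x 85 mm high, origin at the centre of its underside, pivot at x = 50 mm. An aluminium trough with a brass shear box extends from it along +x. Two steel pins 20 mm high stand on its top beside the ends of the lever's arc, 70 mm from the pivot
- selector_handle (a point): centre of the lever's upright handle: black cylinder 20 mm across, 56 mm high; this point is 38 mm above the drive unit's top, 28 mm from either end of the handle. A steel bar 10 mm thick, 16 mm above the unit's top, joins it to the pivot. Beside the handle's path nothing stands higher than the two pins
- station: loose push-button box, white, 160 (its x) x 85 (y) x 50 mm high, 0.9 kg, standing on the table left or right of the drive unit; origin at the centre of its underside. The start button is on its -x half (nearer the robot), the stop button on its +x half, 84 mm apart.
- start_button (a joint): how far the start button is pressed, m: 0 = up, 0.006 = fully down. Sprung: about 1.5 N to begin, 5 N fully down; comes up by itself.
- start_button_top (a point): centre of the top of the start button: a small flat-topped black round button 24 mm across, 72 mm above the table when up, in a dark steel collar 40 mm across whose rim is 10 mm lower
- stop_button (a joint): how far the mushroom stop button is pressed, m: 0 = up, 0.006 = fully down
- stop_top (a point): centre of the top of the stop button: a black mushroom head 42 mm across, its top 86 mm above the table
- jar: bystander: closed glass jar with metal lid, 80 mm across, 75 mm high; leave it alone
- weight: bystander: steel cylinder 30 mm across, 30 mm high, standing on the drive unit's top behind the lever's pivot; leave it alone
- specimen: bystander: upright grey concrete cylinder 50 mm across, 100 mm high; leave it alone
- cutter: bystander: brass ring 72 mm across, 60 mm bore, 40 mm high; leave it alone
- tin: bystander: aluminium can 60 mm across, 45 mm high; leave it alone
- driver: bystander: screwdriver lying on the table; leave it alone
- mouse: bystander: black computer mouse 100 x 60 x 30 mm; leave it alone

How it is judged:
By the outcome, as a careful person would: the job done as asked, in the order asked, and still so for the second after the job is handed in, with the robot touching nothing.
It also fails if it takes over 48 s, if anything falls off the work surface, if the arm or the gripper's body presses on something with over 40 N, if the wrist force passes 120 N, or if a joint passes its speed limit or range.

## Working session

There is one attempt and no reset: what is moved stays moved. The work goes in short steps, Python scripts to look and compute and a tool call to move; the robot and the scene stay as the last step left them, time stands still between calls to the robot, and variables do not carry over. Pictures are saved under pics/ and viewed, at most 10 in all, crops included, and the job is handed in when it is done.

Besides the shell and the picture viewer there is one more tool, called after ">>>" by a JSON object that holds its "method" and its "body". apply_moves: Moves the arm, as the interface text tells. Its arguments: {"type":"object","properties":{"delta_pos":{"type":"array"},"rot":{"type":"array"},"hand":{"type":"array"},"newtons":{"type":"number"}},"required":["delta_pos","rot","hand"]}

```bash
mkdir -p pics
cat > h.py <<'E'
from workcell import env, viewer, spotter
import numpy as np, cv2
from scipy.spatial.transform import Rotation as Ro
def grab(n):
    s=env.state(); p=viewer.grab_frame(n)
    if n=="wrist":
        T=np.eye(4);T[:3,:3]=Ro.from_euler('xyz',s['ee_rot'],degrees=True).as_matrix();T[:3,3]=s['ee_pos']
        C=np.linalg.inv(T@np.array(p['mount'])); p['_R'],p['_t']=C[:3,:3],C[:3,3]
    else: p['_R'],p['_t']=np.array(p['R']),np.array(p['t'])
    return p
def atz(p,px,z):
    R,t=p['_R'],p['_t'];d=R.T@np.linalg.inv(p['camera_matrix'])@[px[0],px[1],1];c=-R.T@t
    return c+d*(z-c[2])/d[2]
def proj(p,X):
    q=np.array(p['camera_matrix'])@(p['_R']@np.array(X,float)+p['_t']);return q[:2]/q[2]
Z=dict(drive_pivot=85,selector_handle=123,start_button_top=72,stop_top=86,station=0,drive=0)
def look(p,names=Z):
    for n in names:
        for r in spotter.landmark_of(p,n)[:2]: print(n,round(r['score'],2),np.round(r['position'],1),np.round(atz(p,r['position'],Z[n]),1))
E
python3 - <<'E'
from h import *
print(env.state(),env.hold_point_z)
for n in ("scene","side","wrist"):
    p=grab(n);cv2.imwrite(f'pics/{n}0.png',p['pixels'][:,:,::-1]);print(n);look(p)
E
```

```text
{'time_s': 0.0, 'qpos': array([-1.14676417e+00,  1.83497579e+01,  8.97062675e+01, -2.94679766e-03,
        7.20417951e+01, -1.14606070e+00]), 'qvel': array([ 0.07921639, -0.0191727 ,  0.05414863,  0.03257835,  0.02991955,
        0.0147264 ]), 'effort': array([-5.01459035e-04, -4.12465632e+01, -2.31973493e+01,  7.28826877e-02,
        4.58198413e-02, -1.41870069e-04]), 'ee_pos': array([ 5.74504040e+02, -1.42471851e-02,  2.13140081e+02]), 'ee_rot': array([-1.79902143e+02,  8.44591840e-04,  9.00002082e+01]), 'force': array([-0.45566864,  0.6013786 , -0.72486629]), 'torque': array([ 0.04974851, -0.094069  , -0.03245167]), 'gripper_force': 0.0, 'gripper_width': 90.95247713383078} 18.8
scene
drive_pivot 0.82 [340.9 206.1] [626.9 -12.2  85. ]
selector_handle 0.65 [327.9 165.8] [534.2  61.9 123. ]
start_button_top 0.52 [350.3 119. ] [459.6 310.5  72. ]
stop_top 0.74 [231.7 347.8] [ 630.5 -463.6   86. ]
stop_top 0.55 [370.4 127.1] [540.5 301.1  86. ]
station 0.92 [358.4 137.5] [494.1 316.   -0. ]
station 0.56 [325.1 166.9] [472.3 140.7   0. ]
drive 0.76 [326.7 210. ] [570.5   2.6   0. ]
side
drive_pivot 0.39 [267.5 161.6] [557.2 298.8  85. ]
selector_handle 0.57 [293.  194.5] [531.9  37.9 123. ]
selector_handle 0.26 [318.9 200.4] [593.5 -35.2 123. ]
start_button_top 0.35 [247.1 170.2] [471.7 307.1  72. ]
stop_top 0.65 [266.2 163.3] [547.6 290.5  86. ]
station 0.63 [254. 181.] [496.6 315.4   0. ]
drive 0.59 [309.8 221.3] [5.747e+02 4.000e-01 0.000e+00]
wrist
drive_pivot 0.61 [377.3 199.6] [624.2  -5.7  85. ]
selector_handle 0.65 [275.6 135.6] [540.2  55.2 123. ]
start_button_top 0.37 [375.9 199.8] [625.1  -9.7  72. ]
drive 0.69 [321. 175.] [573.1  -1.9   0. ]
```

View pics/scene0.png

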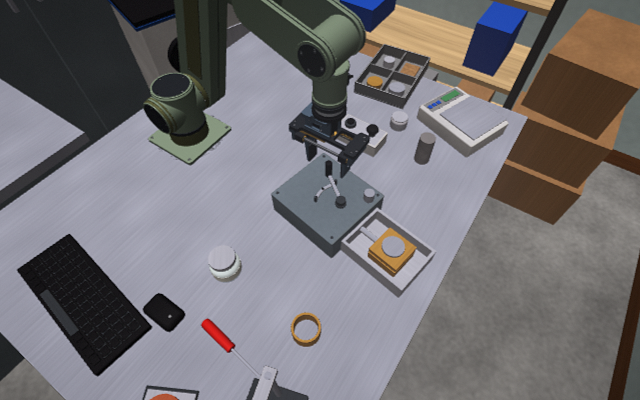

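View pics/side0.png

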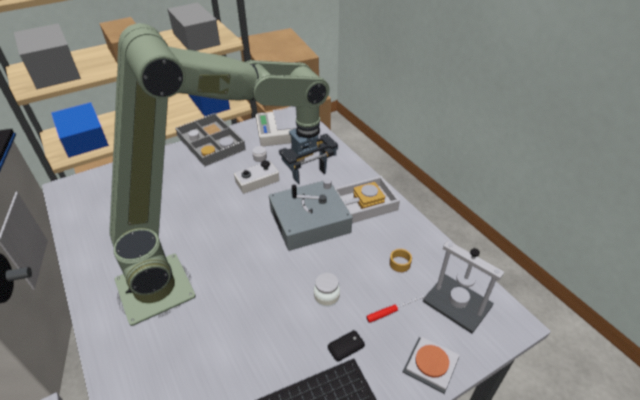

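The drive unit is at about (573, 0) and the station is to its left, near (495, 315). The handle is at scene pixel (328, 166), and the two buttons are at (350, 119) and (370, 127). Next I'll check the wrist view.

View pics/wrist0.png

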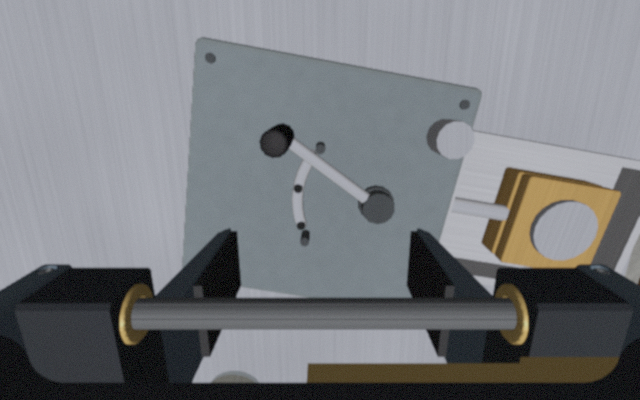

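>>> {"method": "apply_moves", "body": {"delta_pos": [[-0.15, 0.3, 0.1], [-0.3, 0.6, 0.2], [-0.3, 0.9, 0.2], [-0.3, 0.9, 0.2], [-0.3, 0.9, 0.2], [-0.3, 0.9, 0.2]], "rot": [[0, 0, 0], [0, 0, 0], [0, 0, 0], [0, 0, 0], [0, 0, 0], [0, 0, 0]], "hand": [0, 0, 0, 0, 0, 0]}}

```text
time_s: 1.55
ee_pos: [539.0, 107.8, 237.8]
ee_rot: [-180.0, 0.0, 90.0]
force: [0.4, -0.0, -0.7]
gripper_width: 54.1
gripper_force: 0.0
```

The wrist view shows the unit turned about -10° (top edge from (200,40) to (478,92)). The handle is at (275,142) and the pivot at (376,203), with the pins at (320,147) and (305,238).

Run:
```python
from h import *
p=grab("wrist");cv2.imwrite('pics/wrist1.png',p['pixels'][:,:,::-1]);look(p)
for c in [(205,40),(478,92)]: pass
```

```text
drive_pivot 0.18 [346.4 252.5] [563.2  38.8  85. ]
selector_handle 0.92 [328.1 253.9] [543.9  55.3 123. ]
drive 0.56 [346.1 253.4] [569.   -2.5   0. ]
```

View pics/wrist1.png

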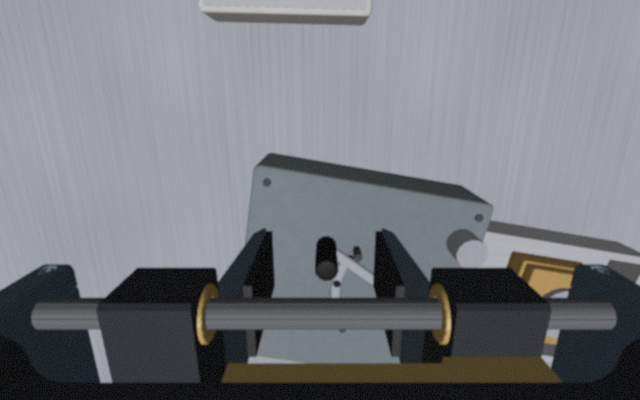

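>>> {"method": "apply_moves", "body": {"delta_pos": [[0.1, -0.06, -0.1], [0.1, -0.06, -0.2], [0.1, -0.06, -0.3], [0.1, -0.06, -0.3], [0.1, -0.06, -0.5], [0.1, -0.06, -0.7], [0.1, -0.06, -0.9], [0.1, -0.06, -1], [0.1, -0.06, -1]], "rot": [[0, 0, -0.06], [0, 0, -0.116], [0, 0, -0.116], [0, 0, -0.116], [0, 0, -0.116], [0, 0, -0.116], [0, 0, -0.116], [0, 0, -0.116], [0, 0, -0.116]], "hand": [0, 0, 0, 0, 0, 0, 0, 0, 0]}}

```text
time_s: 2.65
ee_pos: [549.2, 100.3, 115.6]
ee_rot: [-179.7, 0.1, 80.0]
force: [-1.1, -0.2, 0.3]
gripper_width: 0.3
gripper_force: 0.0
```

Run:
```python
from h import *
o=[]
p=grab("scene");look(p,["selector_handle","drive_pivot"]);u=proj(p,[550,90,120]).astype(int);o.append(p['pixels'][u[1]-60:u[1]+60,u[0]-60:u[0]+60])
p=grab("side");look(p,["selector_handle"]);u=proj(p,[550,90,120]).astype(int);o.append(p['pixels'][u[1]-60:u[1]+60,u[0]-60:u[0]+60])
cv2.imwrite('pics/c2.png',cv2.resize(np.hstack(o)[:,:,::-1],None,fx=3,fy=3))
```

```text
selector_handle 0.72 [329.7 163.3] [533.3  72.6 123. ]
selector_handle 0.58 [356.8 140.8] [551.9 192.2 123. ]
drive_pivot 0.87 [338.1 206.7] [621.6 -18.3  85. ]
selector_handle 0.52 [293.7 188.8] [548.4  63.2 123. ]
```

View pics/c2.png

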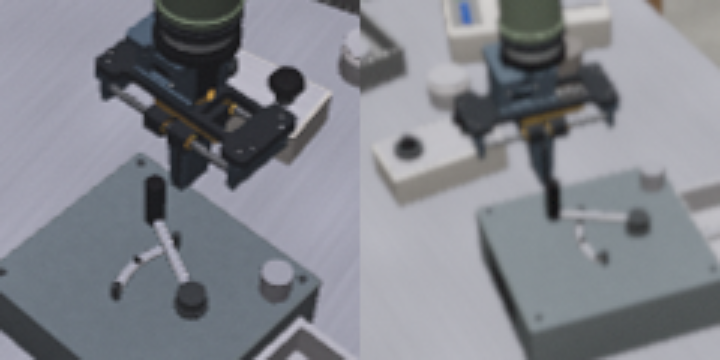

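The crop shows the closed fingers left of the handle and the path clear, so I'll push along the arc.

>>> {"method": "apply_moves", "body": {"delta_pos": [[-0.03, -0.175, 0], [-0.07, -0.26, 0], [-0.1, -0.34, 0], [-0.13, -0.425, 0], [-0.16, -0.51, 0], [-0.175, -0.59, 0], [-0.175, -0.66, 0], [-0.175, -0.725, 0], [-0.175, -0.78, 0], [-0.165, -0.825, 0]], "rot": [[0, 0, 0], [0, 0, 0], [0, 0, 0], [0, 0, 0], [0, 0, 0], [0, 0, 0], [0, 0, 0], [0, 0, 0], [0, 0, 0], [0, 0, 0]], "hand": [0, 0, 0, 0, 0, 0, 0, 0, 0, 0]}}

```text
time_s: 3.73
ee_pos: [531.5, 0.5, 118.3]
ee_rot: [179.9, 0.1, 80.0]
force: [-0.2, -0.0, -0.3]
gripper_width: 0.2
gripper_force: 0.0
```

Run:
```python
from h import *
o=[]
print(env.state()['force'],env.state()['ee_pos'])
p=grab("scene");look(p,["selector_handle","drive_pivot"]);u=proj(p,[550,0,120]).astype(int);o.append(p['pixels'][u[1]-60:u[1]+60,u[0]-60:u[0]+60])
p=grab("side");look(p,["selector_handle"]);u=proj(p,[550,0,120]).astype(int);o.append(p['pixels'][u[1]-60:u[1]+60,u[0]-60:u[0]+60])
cv2.imwrite('pics/c3.png',cv2.resize(np.hstack(o)[:,:,::-1],None,fx=3,fy=3))
```

```text
[-0.21756776 -0.036645   -0.32136035] [5.31545989e+02 4.73428850e-01 1.18252758e+02]
selector_handle 0.74 [304.9 187.3] [524.5 -37.4 123. ]
selector_handle 0.67 [329.9 210.5] [623.2 -62.8 123. ]
drive_pivot 0.59 [338.7 205.5] [620.8 -14.   85. ]
selector_handle 0.71 [303.6 208. ] [530.  -40.8 123. ]
```

View pics/c3.png

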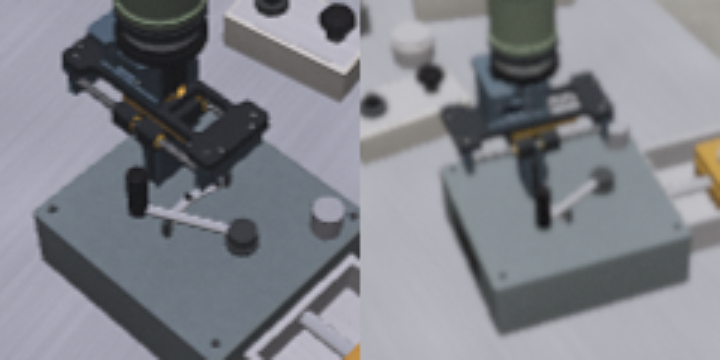

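The lever has moved past the second crest: handle at about (527,-39), with the scene crop showing it at its right-hand end. I'll nudge it gently to feel the stop.

>>> {"method": "apply_moves", "body": {"delta_pos": [[0.01, -0.04, 0], [0.02, -0.07, 0], [0.02, -0.07, 0], [0.02, -0.07, 0]], "rot": [[0, 0, 0], [0, 0, 0], [0, 0, 0], [0, 0, 0]], "hand": [0, 0, 0, 0]}}

```text
time_s: 4.32
ee_pos: [533.7, -6.8, 117.9]
ee_rot: [-180.0, -0.0, 80.0]
force: [-0.5, -0.1, 0.4]
gripper_width: 0.6
gripper_force: 0.0
```

>>> {"method": "apply_moves", "body": {"delta_pos": [[0, -0.01, 0], [0, -0.02, 0], [0, -0.02, 0]], "rot": [[0, 0, 0], [0, 0, 0], [0, 0, 0]], "hand": [0, 0, 0]}}

```text
time_s: 4.57
ee_pos: [533.6, -9.1, 118.0]
ee_rot: [180.0, 0.0, 80.0]
force: [-0.3, -0.8, 0.3]
gripper_width: 0.6
gripper_force: 0.0
```

>>> {"method": "apply_moves", "body": {"delta_pos": [[0, -0.012, 0], [0, -0.025, 0], [0, -0.025, 0]], "rot": [[0, 0, 0], [0, 0, 0], [0, 0, 0]], "hand": [0, 0, 0]}}

```text
time_s: 4.82
ee_pos: [533.6, -10.3, 118.0]
ee_rot: [-180.0, -0.2, 79.9]
force: [0.8, 6.7, 1.1]
gripper_width: 0.3
gripper_force: 3.1
```

The stop is felt: 6.7 N at y=-10.3, where the home position predicted -10. I'll back off and look at the station.

>>> {"method": "apply_moves", "body": {"delta_pos": [[0, 0.15, 0], [0, 0.3, 0.1], [0, 0.4, 0.4], [0, 0.6, 0.7], [-0.2, 0.9, 1], [-0.4, 1, 1]], "rot": [[0, 0, 0], [0, 0, 0], [0, 0, 0], [0, 0, 0.06], [0, 0, 0.116], [0, 0, 0.116]], "hand": [0, 0, 0, 0, 0, 0]}}

```text
time_s: 5.32
ee_pos: [489.4, 109.7, 242.0]
ee_rot: [179.5, -0.1, 90.1]
force: [0.4, 0.5, 0.5]
gripper_width: 0.5
gripper_force: 0.0
```

>>> {"method": "apply_moves", "body": {"delta_pos": [[-0.1, 0.3, 0], [-0.1, 0.6, 0], [-0.1, 0.9, 0], [-0.1, 0.9, 0], [-0.1, 0.9, 0]], "rot": [[0, 0, 0], [0, 0, 0], [0, 0, 0], [0, 0, 0], [0, 0, 0]], "hand": [0, 0, 0, 0, 0]}}

```text
time_s: 5.73
ee_pos: [473.3, 217.1, 237.8]
ee_rot: [-180.0, 0.0, 90.2]
force: [-0.4, -0.8, -0.0]
gripper_width: 0.3
gripper_force: 0.0
```

Run:
```python
from h import *
p=grab("wrist");look(p,["start_button_top","stop_top","station"]);cv2.imwrite('pics/w4.png',p['pixels'][:,:,::-1])
p=grab("scene");look(p,["selector_handle","start_button_top","stop_top"])
p=grab("side");look(p,["selector_handle","start_button_top","stop_top"])
```

```text
start_button_top 0.95 [308.8  90.2] [460.3 305.4  72. ]
stop_top 0.65 [405.   88.6] [545.7 306.9  86. ]
station 0.6 [350.8  87.7] [504.3 309.4   0. ]
selector_handle 0.76 [305.8 182.1] [516.1 -21.3 123. ]
start_button_top 0.61 [348.5 121. ] [459.7 299.   72. ]
stop_top 0.43 [367.2 124.6] [526.2 305.3  86. ]
selector_handle 0.49 [303.8 208.9] [528.4 -45.  123. ]
start_button_top 0.36 [246.5 171.4] [466.7 301.5  72. ]
stop_top 0.53 [264.1 160.9] [547.2 308.6  86. ]
stop_top 0.32 [305.5 220.8] [522.6 -64.6  86. ]
```

View pics/w4.png

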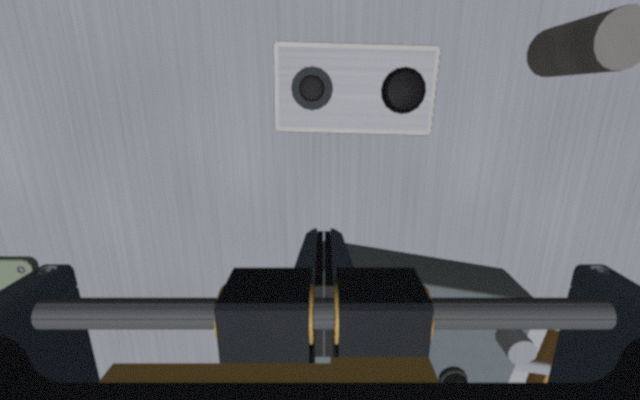

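The wrist image shows the start button at (312,88), about (462,306) in world coordinates. The mushroom stop is at (404,90), 84 mm further in +x. I'll go above the start button.

>>> {"method": "apply_moves", "body": {"delta_pos": [[-0.09, 0.3, 0], [-0.09, 0.6, 0], [-0.09, 0.75, -0.3], [-0.09, 0.75, -0.6], [-0.09, 0.75, -0.9], [-0.09, 0.75, -1], [-0.09, 0.75, -1]], "rot": [[0, 0, 0], [0, 0, 0], [0, 0, 0], [0, 0, 0], [0, 0, 0], [0, 0, 0], [0, 0, 0]], "hand": [0, 0, 0, 0, 0, 0, 0]}}

```text
time_s: 6.92
ee_pos: [460.4, 304.7, 114.1]
ee_rot: [-179.6, 0.3, 90.0]
force: [0.9, -0.4, -0.6]
gripper_width: 0.4
gripper_force: 0.0
```

>>> {"method": "apply_moves", "body": {"delta_pos": [[0, 0, -0.12], [0, 0, -0.24], [0, 0, -0.3], [0, 0, -0.34], [0, 0, -0.36], [0, 0, -0.36], [0, 0, -0.36]], "rot": [[0, 0, 0], [0, 0, 0], [0, 0, 0], [0, 0, 0], [0, 0, 0], [0, 0, 0], [0, 0, 0]], "hand": [0, 0, 0, 0, 0, 0, 0]}}

```text
time_s: 7.5
ee_pos: [463.4, 306.3, 75.6]
ee_rot: [179.9, -0.0, 90.0]
force: [0.2, 0.2, -0.2]
gripper_width: 0.6
gripper_force: 0.0
```

Run:
```python
from h import *
print(env.state()['force'],env.state()['ee_pos'])
o=[]
for n in ("scene","side"):
    p=grab(n);u=proj(p,[475,306,80]).astype(int);o.append(p['pixels'][max(u[1]-50,0):max(u[1]-50,0)+100,u[0]-60:u[0]+60])
cv2.imwrite('pics/c5.png',cv2.resize(np.hstack(o)[:,:,::-1],None,fx=3,fy=3))
```

```text
[ 0.24710486  0.24739564 -0.20238205] [463.35352871 306.27476144  75.57964192]
```

View pics/c5.png

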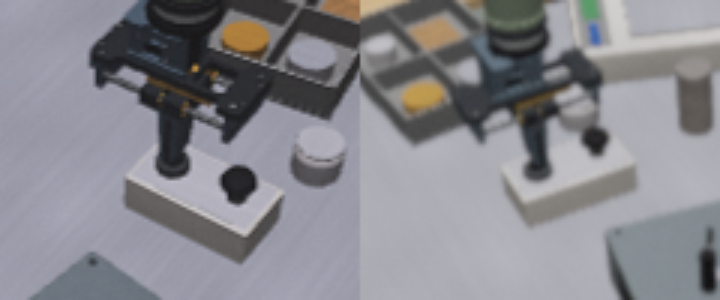

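Both crops show the shut fingertips centred over the start collar and clear of the mushroom. I'll press in steps.

>>> {"method": "apply_moves", "body": {"delta_pos": [[0, 0, -0.03], [0, 0, -0.055], [0, 0, -0.07], [0, 0, -0.07], [0, 0, -0.07]], "rot": [[0, 0, 0], [0, 0, 0], [0, 0, 0], [0, 0, 0], [0, 0, 0]], "hand": [0, 0, 0, 0, 0]}}

```text
time_s: 8.02
ee_pos: [463.6, 306.5, 66.9]
ee_rot: [179.9, -0.1, 90.0]
force: [1.9, 0.8, 4.6]
gripper_width: 0.7
gripper_force: 2.2
```

>>> {"method": "apply_moves", "body": {"delta_pos": [[0, 0, -0.01], [0, 0, -0.015], [0, 0, -0.015], [0, 0, -0.015]], "rot": [[0, 0, 0], [0, 0, 0], [0, 0, 0], [0, 0, 0]], "hand": [0, 0, 0, 0]}}

```text
time_s: 8.35
ee_pos: [463.6, 306.5, 66.1]
ee_rot: [179.9, -0.1, 90.0]
force: [-0.2, -1.5, 12.0]
gripper_width: 0.4
gripper_force: 5.8
```

At z = 66.1 the force is 12 N, well above the 5 N spring, so the button is bottomed. I'll release straight up.

>>> {"method": "apply_moves", "body": {"delta_pos": [[0, 0, 0.05], [0, 0, 0.15], [0, 0, 0.4], [0, 0, 0.7], [0, 0, 1], [0, 0, 1], [0, 0, 1], [0, 0, 1], [0, 0, 1]], "rot": [[0, 0, 0], [0, 0, 0], [0, 0, 0], [0, 0, 0], [0, 0, 0], [0, 0, 0], [0, 0, 0], [0, 0, 0], [0, 0, 0]], "hand": [0, 0, 0, 0, 0, 0, 0, 0, 0]}}

```text
time_s: 9.1
ee_pos: [461.5, 305.2, 182.6]
ee_rot: [-179.8, 0.1, 90.0]
force: [-0.1, 0.8, -0.4]
gripper_width: 0.5
gripper_force: 0.0
```

Run:
```python
from h import *
print(env.state()['force'],env.state()['ee_pos'])
p=grab("scene");look(p,["selector_handle","start_button_top","station"])
cv2.imwrite('pics/c6.png',cv2.resize(p['pixels'][80:260,220:440,::-1],None,fx=3,fy=3))
p=grab("side");look(p,["selector_handle","start_button_top","station"])
```

```text
[-0.09395501  0.75358586 -0.38037726] [461.53104414 305.18454693 182.61524269]
selector_handle 0.74 [302.9 182.3] [509.8 -26.4 123. ]
start_button_top 0.57 [349.5 119.1] [457.6 308.6  72. ]
start_button_top 0.2 [228.5 347.7] [ 619.8 -466.4   72. ]
station 0.72 [232.7 348.7] [ 605.3 -457.2    0. ]
station 0.71 [356.3 140.6] [495.7 299.2   0. ]
start_button_top 0.57 [246.4 170.8] [467.9 305.1  72. ]
```

View pics/c6.png

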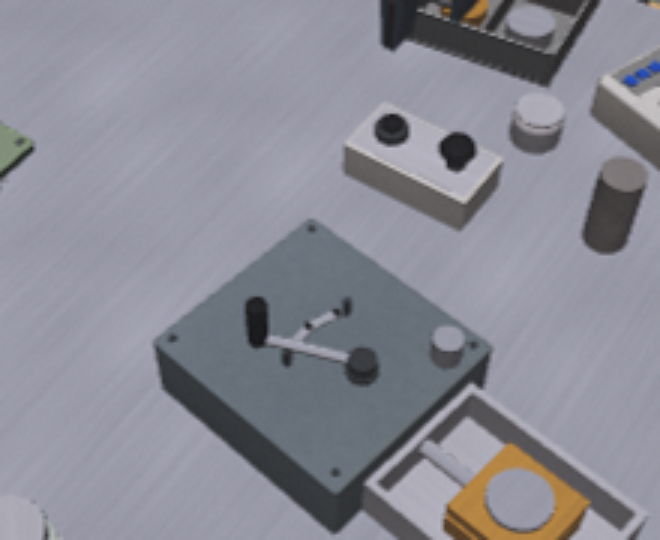

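The lever looks home and the button is up. I'll compare projections as a check before handing in.

Run:
```python
from h import *
p=grab("scene");P=np.array([624.5,-7,0])
for j in (.45,.85,.95):
    a=j-.475-.185;X=P+100*np.array([-np.cos(a),-np.sin(a),0]);print(j,proj(p,X+[0,0,151]),proj(p,X+[0,0,95]))
m=spotter.trace(p,"selector_handle")[0];print(m['box'],m['score'])
g=p['pixels'][175:200,295:315].max(2);ys,xs=np.where(g<50);print(xs.mean()+295,ys.min()+175,ys.max()+175)
```

```text
0.45 [316.02432012 169.11788129] [316.33959821 181.71590932]
0.85 [307.5163144  178.48524596] [308.20099698 190.90511079]
0.95 [306.14149253 181.23336692] [306.88875717 193.59840564]
[322.9, 190.8, 45.2, 29.2] 0.71
305.2631578947368 179 195
```

The handle column is at 305.3 and the prediction for 0.95 is 306, so the lever is home.

```bash
python3 -c "
from workcell import env
print(env.job_done())"
```

```text
the job is handed in; nothing more can be done
None
```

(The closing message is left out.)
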